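Set a shaker's timing pulley to its mark and pin it

TASK

The laboratory shaker is open for a new belt. Turn the large toothed pulley until the engraved mark on its rim faces the pointer, and only then fetch the timing pin (the one with the straight cylindrical black grip) from the wooden block and put it through the pulley's timing hole into the bore in the deck beneath, fully home; if it stands on the deck, keep it lightly pressed and use it to rock the pulley a little to and fro until it drops. Never lean hard on the pin, let go of it at the end, and leave everything else where it is.

Things in the scene. Friction and masses are not known exactly. Their poses are not given: they have to be found in the camera images.
- pulley: Large aluminium timing pulley lying level on top of the shaker, turning about the vertical both ways; bearing friction about 3 N at the rim, stays where left. Origin on its axis at its underside, 116 mm above the bench, 6 mm over the flat deck. x towards the engraved mark, z up. Hub 44 mm wide, top at 140 mm, crank stub to 160 mm on the side away from the mark. Three arms, tops at most 130 mm
- rim_back (a point): Top of the pulley's toothed rim, mid-wall, straight opposite the mark; 84 mm from the axis, 144 mm above the bench. The rim is 180 mm across outside, its wall 12 mm thick and 28 mm tall: pinch it from above, one finger inside, one outside. Arms join it at the mark and 120 degrees either side, so it is free inside here and 60 degrees either side of the mark. x towards the mark, z up
- mark (a point): Engraved mark: a dark line 4 mm wide across the rim's top and down its teeth. This point: its outer end at the rim's top edge, 90 mm from the axis, 144 mm above the bench. x outward from the axis, z up. At the start it lies 23 to 81 degrees clockwise of the pointer seen from above: the short way is counter-clockwise
- pointer_tip (a point): Tip of the steel pointer on the deck, just outside the rim, aimed at the pulley's axis: 98 mm from it, 143 mm above the bench; bracket behind it 26 mm wide, to 148 mm. x outward from the axis through the tip, z up; a facing mark has y = 0 here. It is set only roughly: the deck's bore is under the timing hole with the mark up to 6.5 degrees to either side of it (6.5 mm at the hole)
- pin_hole (a point): Mouth of the pulley's timing hole: through, 13.4 mm wide, 1.5 mm chamfer, 56 mm from the axis in line with the mark, in a boss 14 mm thick and 34 mm wide, top (this point) 130 mm above the bench. Below: 6 mm air, then the deck (top at 110 mm) with one bore of 13.2 mm, 27 mm deep, also 56 mm from the axis. x outward, z up
- pin_head (a point): Centre of the timing pin's grip, a straight black ribbed cylinder 22 mm wide, 44 mm tall, on a steel shank 12 mm wide, 40 mm long with a 1 mm chamfered foot; 70 g, upright, z up. It starts in one of three holes (60 mm apart) of a wooden block 180 x 50 x 45 mm, grip resting on the block. Pressing the pin on deck or pulley with over 40 N would score them
- pin_shoulder (a point): Point on the pin's axis under its grip, 22 mm below the grip's centre, 40 mm above the foot; fully home it is at the timing hole's mouth, the grip on the boss. Off the bore the foot stands on the deck and this point is 20 mm higher; slid around the axis the pin then takes the pulley along (about 5 N) until it drops. The rim's wall is 22 mm outward of the pin: close the fingers across the radius
- ball_pin: Bystander in the block: 12 mm steel pin with a black 30 mm ball knob, top 80 mm above the bench. Origin at its foot
- drift: Bystander in the block: slim all-steel drift, head 13 to 16 mm wide, top 75 mm above the bench. Origin at its foot
- screw_dish: Bystander on the deck: round steel dish 54 mm wide, 12 mm tall, with screws, about 157 mm from the pulley's axis. Origin under its centre. The shaker's case is 300 x 380 mm, its deck top 110 mm above the bench; a small motor pulley and a belt idler stand on the deck, up to 150 mm above the bench, more than 40 mm clear of the rim
- beaker: Bystander: empty glass beaker, 72 mm wide, 95 mm tall. Origin under its centre
- oil_sample: Bystander: amber bottle 60 mm wide, 150 mm tall. Origin under its centre
- jar: Bystander: amber jar 64 mm wide, 75 mm tall. Origin under its centre
- spanner: Bystander: steel spanner 170 mm long lying on the bench
Mind the look-alikes: they are no part of the job. Leave any orange or turquoise look-alike of the part that bears pin_head alone.

How it is judged (in metres and radians):
On the way, in this order (a step that is already met when the one before it is completed fails the run):
1. with the timing pin still in its block, the pulley's mark faces the pointer (within 6 mm at the rim) and the pulley is still (y of mark in the frame of pointer_tip between -0.006 and 0.006 m and horizontal distance between mark and pointer_tip below 0.02 m and distance of pin_head from where it was at the start of the episode below 0.01 m and angular speed of pulley below 0.05 rad/s), for 0.3 s.
2. the timing pin is through the pulley and fully home in the bore (distance between pin_shoulder and pin_hole below 0.004 m), for 0.2 s.
At the end, for the whole second after the job is handed in: The timing pin stands upright (within 5 degrees), released, fully home through the pulley into the bore: the underside of its grip within 4 mm of the timing hole's mouth, and the pulley's mark still at the pointer (mark and tip within 18 mm of one another) (distance between pin_shoulder and pin_hole below 0.004 m and angle between pin_head's own z axis and vertical below 0.08 rad and horizontal distance between mark and pointer_tip below 0.018 m and contact force between the fingers and pin below 0.1 N); the robot touches nothing.
It fails at once if the timing pin is pressed on the shaker (its deck or pulley) with more than 40 N (contact force between pin and shaker above 40 N).
It fails at once if one of the other things is pushed or knocked away by more than 25 mm (distance of any of ball_pin, drift, screw_dish, beaker, oil_sample, jar, spanner from where it was at the start of the episode above 0.025 m).
It also fails if it takes over 72 s, if anything falls off the work surface, if the arm or the gripper's body presses on something with over 40 N, if the wrist force passes 120 N, or if a joint passes its speed limit or range.

ROBOT

A 6-joint arm with a two-finger parallel gripper is mounted at the origin on the work surface. World frame = base frame: x ahead of the robot, y to its left, z up, the work surface at z = 0. Lengths are in m, angles in degrees, forces in N, time in s.
With the tool pointing down it reaches from about 0.4 to 0.825 m from the base axis. Payload 7 kg.
Tool frame: the origin (TCP) lies on the centre line of the jaws, within the pads' length; the fingertips stand 19 mm ahead of it and the grasp point (between the pads) is the TCP; z points along the fingers, y is the line along which they close (so a half turn about z gives the same grasp; the last joint's range is limited). The gripper opens to 88 mm and grips with 3 to 60 N. Pads are 19 mm wide; open, the fingers measure 130 mm over their backs; the gripper's body (78 mm by 193 mm) begins 47 mm behind the grasp point.
Start: joints at [88.642, 20.546, 0.682, 0, -70.136, -16.507], TCP at [0.207, 0.642, 0.246] pointing down, gripper open.
Joint ranges: [-176.03, 176.03], [-82.01, 121.73], [-58.28, 71.71], [-173.87, 95.51], [-174.79, -0.11], [-173.66, 173.66]. Speed limits (degrees/s): [136.94, 136.94, 172.46, 180, 180, 180].

INTERFACE

Orientations are given as [roll, pitch, yaw] about the fixed x, y, z axes, in that order (R = Rz(yaw) Ry(pitch) Rx(roll)).
In Python, from plant import * gives the robot as it stands. The module is installed in compiled form; this text tells all that it offers.
- The arm moves only by the tool play_rows, never from a script. Its argument "deltas" is a list of rows, each a list of 6 numbers: the shift along the world's x, y, z scaled (see below), then the turn, a rotation vector about the world's x, y, z scaled (see below). A call has 1 to 10 rows; each row shifts and turns the commanded pose from where the row before left it; what a row does not reach is not made up. The controller multiplies each number of a shift by 800 mm and each number of a turn by 180 degrees. A row lasts 1/10 s, in which the tool goes at most 50 mm and 8.59 degrees, less where a joint would pass 70% of its speed; a pose out of reach is approached as far as the arm can. A call with a number of a shift or a turn outside -1 to 1 is refused whole. A call with a gripper value outside its range is refused whole. "gripper" is the gripper command: -1 is shut, 1 is fully open, values between are in proportion, set as the call begins (left out, the last holds). The fingers move at their own pace and stop on an object; the grip force is fixed at half the most. Time passes only in rows, so rows that do not move let the fingers close. It gives the time, the measured TCP pose, the force, the opening and the grip force at its end, in the units of the state.
- get_obs(): the state, without advancing time (a new reading comes with each control period).
- snapshot(name): name is "scene" or "top" or "wrist"; returns (picture, depth): 384x512x3 uint8, blue, green, red; 384x512 float32, m along the optical axis (not along the pixel's ray), 0 where there is no reading.
- camera_model(name): a dict with "fx", "fy", "cx", "cy" (pixels), "world_to_cam" (4x4, takes a point from world to camera coordinates). Camera axes: x right, y down, z forward; pixel columns grow to the right and rows downward; lengths in m; the calibration is good to about 2 mm. A picture is of the moment at which its call begins: read the wrist's pose just before it. camera_model takes no time and is no camera call; for the wrist camera it gives the pose at the moment of the call.
- close_job(): hands the job in; it is judged then, once.
The state is a dict: "clock": time; "joint_pos": joint angles; "qvel": joint speeds; "tau": joint torques, N m; "tool_pos": TCP position; "orientation": TCP orientation; "force": force on the tool from outside, world axes, zero at the start; "moment": the same for the moment, N m; "opening": finger opening in m; "gripper_force": force on a finger pad.
Only numpy, scipy, OpenCV 4.12 (cv2) and the standard library are available. Lean on these libraries where they do the work, as an engineer would, in place of code of your own. Each camera call takes 0.05 s, during which the arm holds its last target. There are 200 camera calls.

## Working session

There is one attempt and no reset: what is moved stays moved. The work goes in short steps, Python scripts to look and compute and a tool call to move; the robot and the scene stay as the last step left them, time stands still between calls to the robot, and variables do not carry over. Pictures are saved under pics/ and viewed, at most 10 in all, crops included, and the job is handed in when it is done.

Besides the shell and the picture viewer there is one more tool, called after "Call:" as name(argument=value, ...), one argument or row to a line, values as JSON. play_rows: Moves the arm, as the interface text tells. Its arguments: {"type":"object","properties":{"deltas":{"type":"array","items":{"type":"array","items":{"type":"number","minimum":-1,"maximum":1}}},"gripper":{"type":"number"}},"required":["deltas"]}

```bash
mkdir -p pics; cat > h.py <<'E'
from plant import *
import numpy as np, cv2
def snap(n):
    m=camera_model(n); p,d=snapshot(n); return p,d,m
def w(m,u,v,z):
    T=np.linalg.inv(m["world_to_cam"]); return (T@np.array([(u-m["cx"])/m["fx"]*z,(v-m["cy"])/m["fy"]*z,z,1]))[:3]
def wz(m,u,v,Z):
    T=np.linalg.inv(m["world_to_cam"]); r=T[:3,:3]@np.array([(u-m["cx"])/m["fx"],(v-m["cy"])/m["fy"],1]); o=T[:3,3]
    return o+r*(Z-o[2])/r[2]
def proj(m,P):
    c=m["world_to_cam"]@np.r_[P,1]; return m["fx"]*c[0]/c[2]+m["cx"],m["fy"]*c[1]/c[2]+m["cy"]
E
python3 - <<'E'
from h import *
for n in("scene","top"):
    p,d,m=snap(n); cv2.imwrite(f"pics/{n}0.png",p); np.savez(f"{n}0.npz",p=p,d=d,**m)
    print(n,m["fx"],np.linalg.inv(m["world_to_cam"]).round(3).tolist())
a=cv2.imread("pics/scene0.png");b=cv2.imread("pics/top0.png")
cv2.imwrite("pics/top0b.png",cv2.resize(b,(800,600),interpolation=cv2.INTER_CUBIC))
print(get_obs())
E
```

```text
scene 394.39899626898534 [[-0.017, 0.575, -0.818, 1.514], [1.0, 0.03, 0.0, 0.007], [0.025, -0.818, -0.575, 0.785], [0.0, 0.0, 0.0, 1.0]]
top 403.7859712658485 [[-0.029, -0.989, 0.148, 0.328], [-0.999, 0.032, 0.019, -0.018], [-0.024, -0.147, -0.989, 1.663], [0.0, 0.0, 0.0, 1.0]]
{'clock': 0.1, 'joint_pos': array([ 8.86437550e+01,  2.05875716e+01,  6.39099701e-01, -1.80653216e-02,
       -7.01347703e+01, -1.65058887e+01]), 'qvel': array([-0.02582807, -0.15322444,  0.06373339,  0.09517984, -0.00763913,
       -0.02014359]), 'tau': array([-2.23170595e-03, -5.84163165e+01,  2.93751132e+01,  7.01548174e+00,
        1.01262881e-02, -5.84656982e-05]), 'tool_pos': array([0.20694846, 0.6420691 , 0.24471318]), 'orientation': array([ 1.79915363e+02, -7.36890952e-03, -1.78682794e+01]), 'force': array([-0.24908143, -0.36298731,  0.19348611]), 'moment': array([0.01555946, 0.01142289, 0.00231523]), 'gripper_force': 0.0, 'opening': 0.08761709874948048}
```

View pics/top0b.png

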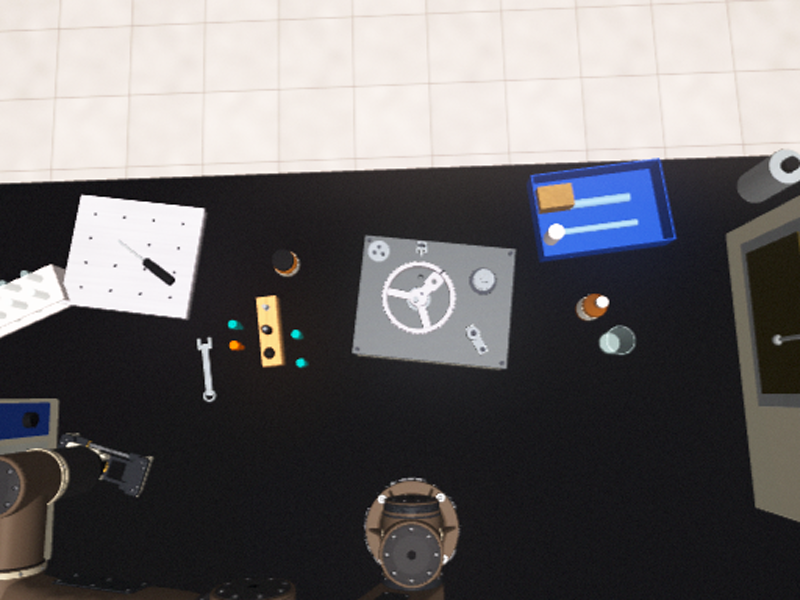

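View pics/scene0.png

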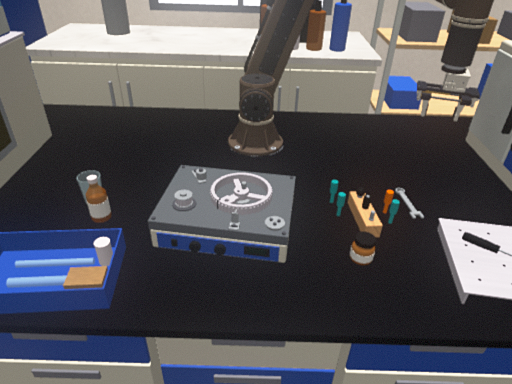

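The top view shows the shaker with its pulley at about (419,297). The pointer bracket is at (421,247), and the mark is clockwise of it, near the boss at (436,280). The block at (268,330) holds the drift, the ball pin and the pin with the black grip, and the orange and turquoise look-alikes stand around it. I'll enlarge both areas.

```bash
python3 - <<'E'
from h import *
f=np.load("top0.npz");p=f["p"]
a=cv2.resize(p[148:228,220:300],(480,480),interpolation=cv2.INTER_CUBIC)
b=cv2.resize(p[180:240,150:200],(320,384),interpolation=cv2.INTER_CUBIC)
s=np.load("scene0.npz")["p"]; c=np.zeros((480,320,3),np.uint8); c[:384]=b
cv2.imwrite("pics/crop1.png",np.hstack([a,c]))
for u,v,Z in[(268,190.5,.144),(270,158,.148),(171,226,.089),(171,211,.07),(169.5,196,.07)]: print(u,v,wz(f,u,v,Z).round(4))
E
```

```text
268 190.5 [ 0.5614 -0.0348  0.144 ]
270 158 [ 0.6868 -0.0467  0.148 ]
171 226 [0.4418 0.3486 0.089 ]
171 211 [0.5028 0.3531 0.07  ]
169.5 196 [0.5634 0.3593 0.07  ]
```

View pics/crop1.png

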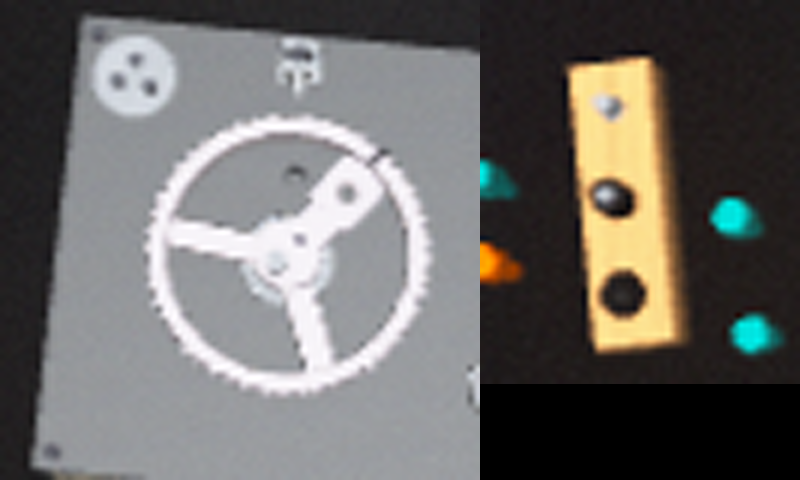

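The enlarged crop shows:
- **Block:** the drift at (608,104) is slim steel. The pin at (612,198) has a glossy ball. The one at (623,293) is a flat black disc, so it is the cylinder-grip timing pin. The orange and turquoise ones stand outside the block.
- **Pulley:** the mark is at (385,153), the pointer tip at about (297,96), and the deck bore shows at (294,172).

```bash
python3 - <<'E'
from h import *
f=np.load("top0.npz")
q=lambda x,y:((x+.5)/6-.5+220,(y+.5)/6-.5+148)
c=wz(f,*q(290,254),.144)
def pol(n,x,y,Z):
    P=wz(f,*q(x,y),Z); v=P-c; print(n,P.round(4),"r",np.hypot(v[0],v[1]).round(4),"ang",np.degrees(np.arctan2(v[1],v[0])).round(1))
print("c",c)
pol("mark",387,152,.144);pol("tip",297,95,.143);pol("bore",294,172,.11);pol("hole",346,192,.13);pol("stub",276,262,.16)
for x,y,Z in[(143,293,.089),(132,198,.075),(128,104,.075)]:
    print(wz(f,(x+.5)/6.4-.5+150,(y+.5)/6.4-.5+180,Z))
# rim circle fit by depth
d=f["d"];v,u=np.mgrid[140:240,215:325];T=np.linalg.inv(f["world_to_cam"]);z=d[140:240,215:325]
X=np.stack([(u-f["cx"])/f["fx"]*z,(v-f["cy"])/f["fy"]*z,z,np.ones_like(z)],-1)@T.T
r=np.hypot(X[...,0]-c[0],X[...,1]-c[1]);k=(X[...,2]>.139)&(X[...,2]<.149)&(abs(r-.084)<.012)
A=X[k];s=np.linalg.lstsq(np.c_[2*A[:,:2],np.ones(len(A))],(A[:,:2]**2).sum(1),rcond=None)[0];print("fit",s[:2],np.sqrt(s[2]+s[0]**2+s[1]**2),A[:,2].mean(),k.sum())
E
```

```text
c [ 0.56367582 -0.03459514  0.144     ]
mark [ 0.6274 -0.0986  0.144 ] r 0.0904 ang -45.1
tip [ 0.6668 -0.0425  0.143 ] r 0.1034 ang -4.4
bore [ 0.6229 -0.0394  0.11  ] r 0.0594 ang -4.6
hole [ 0.6049 -0.072   0.13  ] r 0.0557 ang -42.2
stub [ 0.5564 -0.0255  0.16  ] r 0.0117 ang 128.6
[0.44415636 0.34497895 0.089     ]
[0.50432886 0.35515827 0.075     ]
[0.56335654 0.35779941 0.075     ]
fit [ 0.56482667 -0.03201367] 0.08308252764307011 0.14349224443460834 334
```

Call:
play_rows(
  deltas=[
    [0.0267, -0.055, 0, 0, 0, -0.046],
    [0.0267, -0.055, 0, 0, 0, -0.046],
    [0.0267, -0.055, 0, 0, 0, -0.046],
    [0.0267, -0.055, 0, 0, 0, -0.046],
    [0.0267, -0.055, 0, 0, 0, -0.046],
    [0.0267, -0.055, 0, 0, 0, -0.046],
    [0.0267, -0.055, 0, 0, 0, -0.046],
    [0.0267, -0.055, 0, 0, 0, -0.046],
    [0.0267, -0.055, 0, 0, 0, -0.046],
    [0.0267, -0.055, 0, 0, 0, -0.046],
  ],
  gripper=0.1,
)

```text
clock: 1.1
tool_pos: [0.4209, 0.2005, 0.2457]
orientation: [-180.0, 0.0, -101.0]
force: [2.2, 0.5, 0.6]
opening: 0.0481
gripper_force: 0.0
```

Call:
play_rows(
  deltas=[
    [0.0267, -0.055, 0, 0, 0, -0.046],
    [0.0267, -0.055, 0, 0, 0, -0.046],
    [0.0267, -0.055, 0, 0, 0, -0.046],
    [0.0267, -0.055, 0, 0, 0, -0.046],
    [0, 0, 0, 0, 0, 0],
    [0, 0, 0, 0, 0, 0],
  ],
)

```text
clock: 1.7
tool_pos: [0.506, 0.025, 0.245]
orientation: [180.0, -0.1, -133.9]
force: [-0.3, 0.4, 0.1]
opening: 0.0479
gripper_force: 0.0
```

```bash
python3 - <<'E'
from h import *
o=get_obs();print(o["clock"],o["tool_pos"],o["orientation"],o["joint_pos"],o["force"],o["opening"])
p,d,m=snap("wrist");cv2.imwrite("pics/w1.png",p);np.savez("w1.npz",p=p,d=d,**m)
print(np.linalg.inv(m["world_to_cam"]).round(3).tolist())
p,d,m=snap("top");np.savez("top1.npz",p=p,d=d,**m)
E
```

```text
1.7 [0.50603752 0.02501258 0.24495432] [ 1.79962120e+02 -5.96700666e-02 -1.33940837e+02] [ 2.50636059e+01  4.63030771e+00 -2.01610804e+01 -1.53966855e-02
 -6.52778934e+01 -6.89980149e+01] [-0.2711837   0.38598564  0.1163955 ] 0.04792259612619741
[[-0.72, 0.662, 0.211, 0.448], [0.694, 0.685, 0.219, -0.034], [0.001, 0.304, -0.953, 0.385], [0.0, 0.0, 0.0, 1.0]]
```

View pics/w1.png

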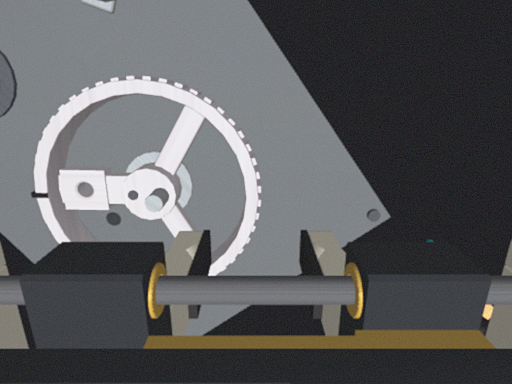

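The wrist view shows the mark at (40,195), the timing hole at (86,190), the deck bore at (113,218), and the fingers nearly over the back of the rim at about (205,270). I'll work these out precisely.

```bash
cat >> h.py <<'E'
def cloud(f):
    d=f["d"];v,u=np.mgrid[:384,:512];T=np.linalg.inv(f["world_to_cam"])
    return np.stack([(u-f["cx"])/f["fx"]*d,(v-f["cy"])/f["fy"]*d,d,np.ones_like(d)],-1)@T.T
def rimfit(f,c,zlo=.139,zhi=.149):
    X=cloud(f);c=np.array(c[:2])
    for i in range(3):
        r=np.hypot(X[...,0]-c[0],X[...,1]-c[1]);k=(X[...,2]>zlo)&(X[...,2]<zhi)&(abs(r-.084)<.009)
        A=X[k];s=np.linalg.lstsq(2*A[:,:2],(A[:,:2]**2).sum(1)-0,rcond=None)[0] if 0 else np.linalg.lstsq(np.c_[2*A[:,:2],np.ones(len(A))],(A[:,:2]**2).sum(1),rcond=None)[0]
        c=s[:2]
    return c,np.sqrt(s[2]+c@c),A[:,2].mean(),k.sum()
def pol(n,f,c,u,v,Z):
    P=wz(f,u,v,Z); q=P[:2]-c[:2]; print(n,P.round(4),"r",np.hypot(*q).round(4),"ang",np.degrees(np.arctan2(q[1],q[0])).round(2))
E
python3 - <<'E'
from h import *
f=dict(np.load("w1.npz"))
c,*r=rimfit(f,(.565,-.033));print(c,r)
pol("markout",f,c,34,195,.144);pol("markin",f,c,47,195,.144);pol("hole",f,c,86,190,.13);pol("bore",f,c,113,218,.11)
t=dict(np.load("top1.npz"));print(rimfit(t,(.565,-.033)))
g=cv2.cvtColor(f["p"],cv2.COLOR_BGR2GRAY)
print(cv2.imwrite("pics/_.png",g), g[190:201,30:52].tolist())
E
```

```text
[ 0.56559998 -0.03423359] [np.float64(0.0822497938171925), np.float64(0.14390895080783003), np.int64(7469)]
markout [ 0.6299 -0.0964  0.144 ] r 0.0895 ang -44.01
markin [ 0.6226 -0.0893  0.144 ] r 0.0792 ang -44.01
hole [ 0.6058 -0.0726  0.13  ] r 0.0555 ang -43.64
bore [ 0.6222 -0.0418  0.11  ] r 0.0571 ang -7.61
(array([ 0.5644417 , -0.03184497]), np.float64(0.08291084704244663), np.float64(0.14373837283517665), np.int64(217))
True [[129, 138, 131, 118, 118, 205, 239, 239, 235, 234, 233, 233, 235, 236, 237, 237, 227, 179, 131, 119, 124, 126], [132, 121, 108, 81, 77, 180, 238, 239, 240, 241, 239, 237, 240, 241, 240, 242, 234, 185, 135, 123, 126, 122], [120, 86, 60, 31, 44, 127, 193, 207, 210, 206, 206, 215, 217, 223, 221, 226, 200, 161, 128, 121, 119, 120], [113, 73, 42, 30, 34, 62, 84, 89, 87, 90, 82, 105, 121, 119, 127, 118, 103, 94, 121, 125, 121, 124], [114, 75, 40, 45, 49, 40, 38, 32, 43, 38, 42, 39, 50, 48, 43, 47, 37, 68, 115, 130, 127, 123], [126, 91, 46, 40, 46, 46, 35, 45, 39, 38, 43, 32, 31, 35, 32, 32, 30, 60, 114, 135, 123, 121], [130, 98, 59, 42, 42, 44, 40, 43, 49, 45, 39, 46, 47, 44, 41, 44, 45, 48, 112, 131, 129, 124], [135, 116, 92, 84, 79, 86, 100, 109, 118, 119, 113, 114, 116, 115, 120, 118, 113, 105, 125, 140, 124, 124], [133, 132, 125, 121, 118, 121, 146, 192, 211, 210, 214, 208, 212, 212, 214, 218, 216, 208, 177, 147, 128, 121], [128, 129, 127, 134, 130, 129, 151, 217, 240, 240, 239, 238, 235, 239, 239, 243, 242, 243, 226, 163, 129, 122], [130, 132, 128, 131, 131, 125, 132, 189, 232, 236, 237, 234, 234, 236, 238, 238, 237, 239, 226, 182, 134, 123]]
```

Call:
play_rows(
  deltas=[
    [-0.001, -0.001, -0.04, 0, 0, 0],
    [0, 0, -0.04, 0, 0, 0],
    [0, 0, -0.03, 0, 0, 0],
    [0, 0, -0.013, 0, 0, 0],
    [0, 0, 0, 0, 0, 0],
  ],
)

```text
clock: 2.3
tool_pos: [0.5045, 0.0265, 0.1463]
orientation: [179.9, -0.1, -133.6]
force: [0.6, 1.1, 0.1]
opening: 0.0481
gripper_force: 0.0
```

Call:
play_rows(
  deltas=[
    [0, 0, 0, 0, 0, 0],
    [0, 0, 0, 0, 0, 0],
    [0, 0, 0, 0, 0, 0],
    [0, 0, 0, 0, 0, 0],
  ],
  gripper=-1,
)

```text
clock: 2.7
tool_pos: [0.5057, 0.0257, 0.1479]
orientation: [-180.0, 0.1, -133.8]
force: [-0.2, 0.6, 0.0]
opening: 0.0217
gripper_force: 0.0
```

Call:
play_rows(
  deltas=[
    [0, 0, 0, 0, 0, 0],
    [0, 0, 0, 0, 0, 0],
    [0, 0, 0, 0, 0, 0],
    [0, 0, 0, 0, 0, 0],
  ],
)

```text
clock: 3.1
tool_pos: [0.5071, 0.0242, 0.1477]
orientation: [-179.8, 0.0, -133.8]
force: [9.2, -9.8, -4.9]
opening: 0.012
gripper_force: 30.0
```

```bash
python3 - <<'E'
from h import *
o=get_obs();print(o["opening"],o["gripper_force"],o["tool_pos"],o["force"])
c=np.array([.5655,-.0342]);q=o["tool_pos"][:2]-c;print(np.hypot(*q),np.degrees(np.arctan2(q[1],q[0])))
a=np.radians(np.linspace(0,37.5,10));P=[np.array([[np.cos(t),-np.sin(t)],[np.sin(t),np.cos(t)]])@q for t in a]
print((np.diff(P,axis=0)/.8).round(4).tolist(),4.1667/180)
E
```

```text
0.011973806656861525 30.0205451869806 [0.50709682 0.02424197 0.14773093] [ 9.19016849 -9.81566479 -4.91952571]
0.08262200426692003 134.98097904511084
[[-0.0051, -0.0055], [-0.0047, -0.0059], [-0.0043, -0.0062], [-0.0038, -0.0065], [-0.0033, -0.0067], [-0.0028, -0.007], [-0.0023, -0.0071], [-0.0018, -0.0073], [-0.0013, -0.0074]] 0.02314833333333333
```

Call:
play_rows(
  deltas=[
    [-0.0051, -0.0055, 0, 0, 0, 0.0232],
    [-0.0047, -0.0059, 0, 0, 0, 0.0232],
    [-0.0043, -0.0062, 0, 0, 0, 0.0232],
    [-0.0038, -0.0065, 0, 0, 0, 0.0232],
    [-0.0033, -0.0067, 0, 0, 0, 0.0232],
  ],
)

```text
clock: 3.6
tool_pos: [0.4907, 0.0001, 0.1478]
orientation: [-179.7, 0.1, -112.8]
force: [11.6, -8.4, -8.4]
opening: 0.0119
gripper_force: 30.3
```

Call:
play_rows(
  deltas=[
    [-0.0028, -0.007, 0, 0, 0, 0.0232],
    [-0.0023, -0.0071, 0, 0, 0, 0.0232],
    [-0.0018, -0.0073, 0, 0, 0, 0.0232],
    [-0.0013, -0.0074, 0, 0, 0, 0.0232],
    [0, 0, 0, 0, 0, 0],
    [0, 0, 0, 0, 0, 0],
  ],
)

```text
clock: 4.2
tool_pos: [0.484, -0.0232, 0.1477]
orientation: [-179.8, -0.0, -96.2]
force: [10.7, -10.3, -7.2]
opening: 0.0121
gripper_force: 30.3
```

```bash
python3 - <<'E'
from h import *
o=get_obs();print(o["tool_pos"],o["orientation"],o["force"])
p,d,m=snap("wrist");np.savez("w2.npz",p=p,d=d,**m)
t,d,m=snap("top");np.savez("top2.npz",p=t,d=d,**m)
a=cv2.resize(t[148:228,220:300],(384,384),interpolation=cv2.INTER_CUBIC)
cv2.imwrite("pics/c2.png",np.hstack([p[:,:400],a]))
E
```

```text
[ 0.48403902 -0.02317433  0.14774362] [-1.79764356e+02 -4.18523838e-02 -9.62319438e+01] [ 10.73025746 -10.25930404  -7.1501419 ]
```

View pics/c2.png

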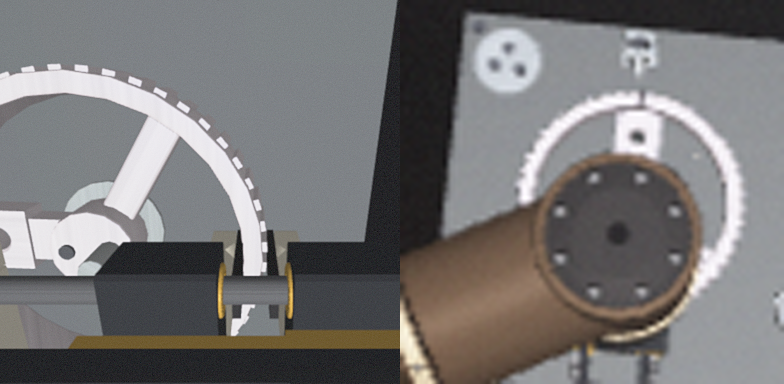

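```bash
python3 - <<'E'
from h import *
t=dict(np.load("top2.npz"))
g=cv2.cvtColor(t["p"],cv2.COLOR_BGR2GRAY).astype(int)
print("cols",list(range(262,279)))
for v in range(154,172): print(v,g[v,262:279].tolist())
print(rimfit(t,(.565,-.033)))
c=np.array([.5655,-.0342])
w=dict(np.load("w2.npz"));print(rimfit(w,c))
E
```

```text
cols [262, 263, 264, 265, 266, 267, 268, 269, 270, 271, 272, 273, 274, 275, 276, 277, 278]
154 [144, 141, 142, 140, 134, 176, 185, 175, 163, 156, 128, 109, 107, 106, 91, 84, 68]
155 [143, 144, 143, 143, 130, 191, 210, 179, 178, 203, 208, 160, 142, 143, 141, 141, 141]
156 [146, 143, 143, 145, 139, 137, 123, 109, 111, 131, 197, 149, 136, 146, 146, 146, 147]
157 [145, 145, 143, 145, 157, 139, 117, 106, 94, 71, 165, 158, 142, 145, 144, 147, 147]
158 [144, 145, 146, 146, 163, 207, 210, 179, 190, 169, 206, 172, 144, 145, 143, 144, 146]
159 [142, 149, 146, 144, 188, 194, 194, 203, 201, 210, 218, 170, 145, 147, 144, 147, 145]
160 [146, 144, 145, 145, 182, 157, 124, 217, 166, 125, 217, 181, 147, 144, 146, 144, 145]
161 [145, 144, 145, 144, 176, 170, 116, 221, 182, 176, 205, 170, 144, 143, 146, 147, 147]
162 [145, 146, 146, 145, 148, 147, 142, 224, 185, 151, 139, 142, 146, 145, 144, 148, 145]
163 [145, 147, 146, 144, 144, 147, 145, 188, 164, 147, 144, 145, 144, 146, 147, 148, 146]
164 [146, 148, 145, 145, 146, 146, 143, 158, 153, 146, 147, 144, 144, 146, 146, 146, 146]
165 [145, 147, 146, 145, 147, 146, 145, 148, 146, 148, 146, 148, 146, 147, 145, 146, 148]
166 [146, 146, 145, 146, 147, 146, 147, 146, 130, 143, 146, 146, 147, 147, 147, 147, 147]
167 [170, 176, 169, 213, 206, 179, 212, 192, 115, 181, 185, 156, 148, 147, 145, 148, 150]
168 [233, 242, 242, 242, 241, 241, 241, 225, 142, 228, 232, 222, 224, 206, 164, 146, 147]
169 [243, 244, 245, 244, 244, 244, 245, 202, 161, 232, 242, 242, 242, 242, 231, 224, 176]
170 [231, 212, 188, 150, 140, 142, 141, 126, 122, 169, 209, 236, 243, 243, 242, 242, 231]
171 [144, 138, 139, 182, 195, 233, 241, 241, 241, 231, 210, 167, 143, 200, 239, 243, 242]
(array([ 0.56488644, -0.03202179]), np.float64(0.08280482041535485), np.float64(0.14338191201500924), np.int64(205))
(array([ 0.56283619, -0.03584502]), np.float64(0.08077209523275418), np.float64(0.14386107042693108), np.int64(9158))
```

Call:
play_rows(
  deltas=[
    [0, 0, 0, 0, 0, 0],
    [0, 0, 0, 0, 0, 0],
    [0, 0, 0, 0, 0, 0],
  ],
)

```text
clock: 4.6
tool_pos: [0.4841, -0.0231, 0.1477]
orientation: [-179.8, -0.0, -96.2]
force: [10.4, -10.7, -6.2]
opening: 0.012
gripper_force: 30.3
```

Call:
play_rows(
  deltas=[
    [0, 0, 0, 0, 0, 0],
    [0, 0, 0, 0, 0, 0],
    [0, 0, 0, 0, 0, 0],
    [0, 0, 0, 0, 0, 0],
    [0, 0, 0, 0, 0, 0],
  ],
  gripper=0.1,
)

```text
clock: 5.1
tool_pos: [0.4817, -0.022, 0.1472]
orientation: [180.0, 0.0, -96.2]
force: [0.2, -0.7, -0.2]
opening: 0.0453
gripper_force: 0.0
```

Call:
play_rows(
  deltas=[
    [0, 0, 0.04, 0, 0, 0],
    [0, 0, 0.06, 0, 0, 0],
    [0, 0, 0.06, 0, 0, 0],
    [0, 0, 0, 0, 0, 0],
    [0, 0, 0, 0, 0, 0],
  ],
)

```text
clock: 5.6
tool_pos: [0.4821, -0.0217, 0.2764]
orientation: [-179.9, 0.1, -96.2]
force: [-0.4, 0.3, -0.5]
opening: 0.0482
gripper_force: 0.0
```

```bash
python3 - <<'E'
from h import *
o=get_obs();print(o["clock"],o["tool_pos"],o["orientation"],o["joint_pos"],o["force"])
p,d,m=snap("wrist");np.savez("w3.npz",p=p,d=d,**m);cv2.imwrite("pics/w3.png",p)
t,d,m=snap("top");g=cv2.cvtColor(t,cv2.COLOR_BGR2GRAY).astype(int)
for v in range(162,171): print(v,g[v,264:276].tolist())
print(rimfit(dict(p=p,d=np.load("w3.npz")["d"],**np.load("w3.npz")) if 0 else dict(np.load("w3.npz")),(.5655,-.0342)))
E
```

```text
5.6 [ 0.48212289 -0.02172282  0.27636144] [-1.79857042e+02  9.23338389e-02 -9.61971352e+01] [ 2.08231911e+01  8.17301396e-01 -2.00160636e+01 -1.85398899e-02
 -6.89973346e+01 -2.70138222e+01] [-0.39323015  0.34744935 -0.46644533]
162 [145, 145, 146, 149, 145, 225, 185, 150, 138, 141, 146, 146]
163 [145, 144, 147, 147, 146, 188, 166, 146, 145, 145, 145, 144]
164 [143, 146, 146, 144, 145, 161, 151, 146, 146, 144, 144, 145]
165 [147, 146, 147, 145, 146, 147, 146, 145, 146, 146, 147, 145]
166 [148, 147, 147, 148, 144, 146, 131, 140, 147, 147, 149, 146]
167 [171, 212, 205, 180, 211, 189, 103, 177, 187, 153, 148, 146]
168 [242, 242, 242, 240, 241, 224, 140, 226, 231, 223, 226, 209]
169 [244, 244, 244, 244, 244, 203, 125, 230, 243, 242, 242, 241]
170 [163, 131, 122, 118, 134, 128, 120, 168, 210, 236, 242, 243]
(array([ 0.56609563, -0.03475423]), np.float64(0.08234649942318457), np.float64(0.1439362105352192), np.int64(6365))
```

View pics/w3.png

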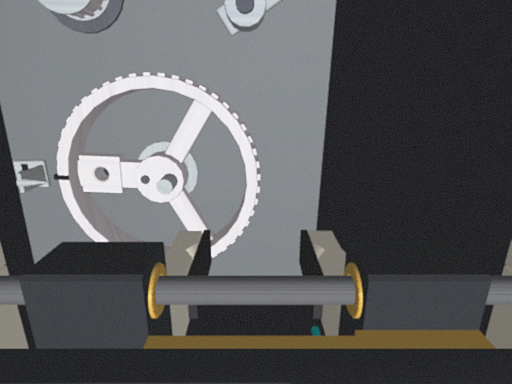

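The wrist view shows the mark line at (55–70,178), the pointer tip at about (49,175) and the hole at (101,174). I'll work out the angles.

```bash
python3 - <<'E'
from h import *
f=dict(np.load("w3.npz"));c=np.array([.5661,-.0348])
pol("mark",f,c,57,178,.144);pol("markin",f,c,69,178,.144);pol("tip",f,c,49,175,.143);pol("hole",f,c,101.5,174,.13)
p=f["p"];a=cv2.resize(p[155:200,10:70],(480,360),interpolation=cv2.INTER_CUBIC);b=cv2.resize(p[160:190,88:115],(320,356),interpolation=cv2.INTER_CUBIC)
cv2.imwrite("pics/c3.png",np.hstack([a[:356],b]))
E
```

```text
mark [ 0.6541 -0.046   0.144 ] r 0.0887 ang -7.23
markin [ 0.6436 -0.0448  0.144 ] r 0.0781 ang -7.38
tip [ 0.661  -0.0492  0.143 ] r 0.0959 ang -8.62
hole [ 0.6216 -0.0423  0.13  ] r 0.056 ang -7.68
```

View pics/c3.png

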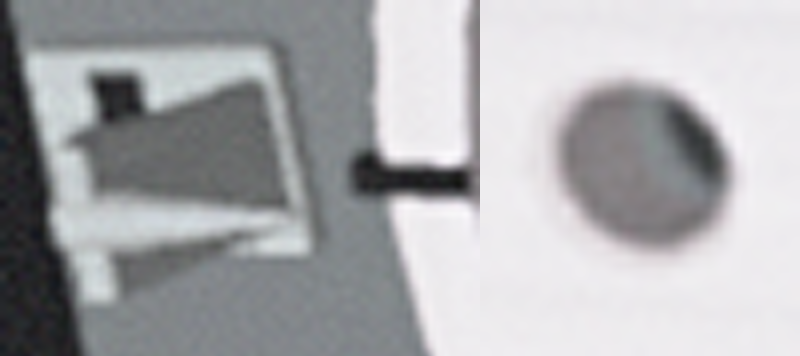

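```bash
python3 - <<'E'
from h import *
f=dict(np.load("w3.npz"));g=dict(np.load("w1.npz"))
print("cam",np.linalg.inv(f["world_to_cam"])[:3,3])
for c in ([.5661,-.0348],[.5655,-.0342],[.567,-.0352]):
    c=np.array(c)
    M=wz(f,56.4,176.7,.144);M2=wz(f,67,177.2,.144);T=wz(f,46.4,181.1,.143)
    a=np.arctan2(*(T[:2]-c)[::-1]);q=M[:2]-c
    y=-q[0]*np.sin(a)+q[1]*np.cos(a);am=np.degrees(np.arctan2(q[1],q[0]))
    print(c,"tip r",np.hypot(*(T[:2]-c)),np.degrees(a),"mark",am,"y",y)
B=wz(g,113,218,.11);print("bore",B,proj(f,B),"hole px center", 88+(645+.5-480)/(320/27)-.5,160+(165.5)/(356/30)-.5)
gg=cv2.cvtColor(g["p"],cv2.COLOR_BGR2GRAY)
for v in range(209,228):print(v,gg[v,100:126].tolist())
E
```

```text
cam [ 0.47217843 -0.10412708  0.4159168 ]
[ 0.5661 -0.0348] tip r 0.09926733402462203 -5.313709128668187 mark -7.992438557614448 y -0.004161062011610171
[ 0.5655 -0.0342] tip r 0.09992179006511656 -5.624414410484635 mark -8.318631351941644 y -0.004217021417018334
[ 0.567  -0.0352] tip r 0.09833466249473069 -5.1302095705997965 mark -7.816184152967787 y -0.004127955344307552
bore [ 0.62221304 -0.04179681  0.11      ] (np.float64(110.31593806862327), np.float64(169.1856907961059)) hole px center 101.4640625 173.44662921348313
209 [227, 226, 224, 225, 227, 225, 228, 229, 202, 154, 132, 129, 133, 135, 133, 133, 132, 129, 133, 129, 130, 130, 134, 131, 133, 131]
210 [154, 153, 151, 152, 150, 149, 152, 152, 144, 134, 130, 137, 135, 134, 135, 132, 135, 131, 133, 131, 133, 131, 132, 128, 132, 131]
211 [131, 126, 124, 126, 130, 127, 130, 128, 132, 131, 127, 126, 126, 127, 131, 136, 135, 133, 134, 132, 136, 132, 131, 133, 135, 128]
212 [130, 133, 128, 126, 135, 135, 131, 134, 126, 118, 104, 95, 93, 94, 104, 111, 125, 131, 131, 131, 132, 133, 132, 129, 128, 136]
213 [132, 132, 133, 133, 133, 133,
[... 1144 characters left out ...]
, 66, 69, 74, 110, 133, 138, 133, 130, 134]
223 [132, 134, 133, 136, 129, 130, 129, 127, 121, 95, 79, 70, 64, 73, 67, 67, 64, 64, 71, 98, 127, 137, 133, 135, 129, 130]
224 [131, 126, 130, 130, 132, 126, 132, 134, 127, 124, 104, 92, 84, 70, 74, 74, 77, 92, 102, 120, 132, 133, 132, 130, 133, 134]
225 [129, 127, 126, 129, 130, 128, 136, 131, 133, 133, 131, 122, 111, 103, 105, 105, 110, 123, 130, 131, 132, 133, 132, 131, 135, 132]
226 [131, 130, 128, 131, 130, 131, 133, 129, 129, 130, 133, 134, 132, 129, 123, 130, 133, 131, 134, 131, 129, 134, 133, 135, 130, 133]
227 [132, 132, 129, 130, 130, 133, 128, 133, 131, 135, 131, 130, 130, 136, 136, 134, 131, 131, 135, 132, 130, 129, 132, 131, 132, 130]
```

Call:
play_rows(
  deltas=[
    [-0.0043, 0.0417, -0.0068, 0, 0, 0.0448],
    [-0.0043, 0.0417, -0.0068, 0, 0, 0.0448],
    [-0.0043, 0.0417, -0.0068, 0, 0, 0.0448],
    [-0.0043, 0.0417, -0.0068, 0, 0, 0.0448],
    [-0.0043, 0.0417, -0.0068, 0, 0, 0.0448],
    [-0.0043, 0.0417, -0.0068, 0, 0, 0.0448],
    [-0.0043, 0.0417, -0.0068, 0, 0, 0.0448],
    [-0.0043, 0.0417, -0.0068, 0, 0, 0.0448],
    [-0.0043, 0.0417, -0.0068, 0, 0, 0.0448],
    [-0.0043, 0.0417, -0.0068, 0, 0, 0.0448],
  ],
)

```text
clock: 6.7
tool_pos: [0.4465, 0.3123, 0.2189]
orientation: [179.8, 0.1, -15.2]
force: [0.1, -0.4, -0.5]
opening: 0.0482
gripper_force: 0.0
```

Call:
play_rows(
  deltas=[
    [-0.0043, 0.0417, -0.0068, 0, 0, 0.0448],
    [0, 0, 0, 0, 0, 0],
    [0, 0, 0, 0, 0, 0],
  ],
)

```text
clock: 7.0
tool_pos: [0.4432, 0.3448, 0.2133]
orientation: [179.8, 0.1, -7.5]
force: [0.0, -0.2, 1.0]
opening: 0.048
gripper_force: 0.0
```

```bash
python3 - <<'E'
from h import *
o=get_obs();print(o["clock"],o["tool_pos"],o["orientation"],o["joint_pos"])
p,d,m=snap("wrist");np.savez("w4.npz",p=p,d=d,**m);cv2.imwrite("pics/w4.png",p)
f=dict(np.load("w4.npz"));X=cloud(f)
k=(abs(X[...,2]-.089)<.005)&(np.hypot(X[...,0]-.444,X[...,1]-.347)<.03)&(f["p"].max(2)<90)
v,u=np.nonzero(k);print(k.sum(),X[k].mean(0),X[k].min(0),X[k].max(0),u.mean(),v.mean())
E
```

```text
7.0 [0.44315543 0.34477706 0.21330653] [ 1.79800381e+02  1.03940877e-01 -7.48314895e+00] [ 5.78497792e+01  1.14104289e+01 -1.63770879e+01 -1.25725820e-02
 -6.24372663e+01  2.46730924e+01]<stdin>:6: RuntimeWarning: Mean of empty slice.
  ret = um.true_divide(
Traceback (most recent call last):
ValueError: zero-size array to reduction operation minimum which has no identity
```

View pics/w4.png

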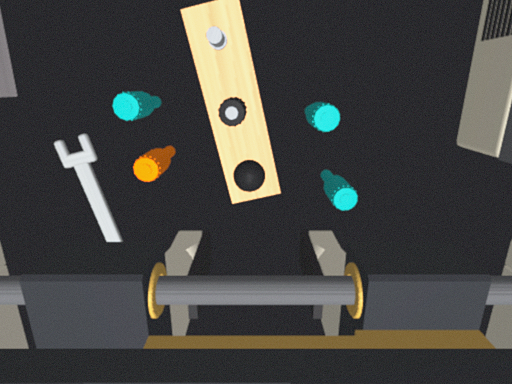

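The wrist view shows three things in the block: the drift at (216,38), a knob with a bright cap at (232,112), and a plain black one at (250,176). From here it isn't clear which black one is the cylinder, so I'll check their heights and enlarge them.

```bash
python3 - <<'E'
from h import *
f=dict(np.load("w4.npz"));X=cloud(f)
for u,v in((250,176),(232,112),(216,38)):
    x=X[v-22:v+23,u-22:u+23];k=(x[...,2]>.05)&(x[...,2]<.12)
    print(u,v,k.sum(),x[22,22].round(4), "zmax",np.percentile(x[k][:,2],[5,25,50,75,95]).round(4))
    t=x[k];t=t[t[:,2]>np.percentile(t[:,2],98)-.004];print("  top",len(t),t.mean(0).round(4)[:3],np.ptp(t,axis=0).round(4)[:3])
p=f["p"][85:205,195:285];a=cv2.resize(cv2.convertScaleAbs(p,alpha=1.3,beta=30),(450,600),interpolation=cv2.INTER_CUBIC)
cv2.imwrite("pics/c4.png",a)
E
```

```text
250 176 818 [0.4503 0.3481 0.0798 1.    ] zmax [0.0682 0.0732 0.0763 0.0786 0.0804]
  top 350 [0.4475 0.35   0.0789] [0.0204 0.0204 0.0046]
232 112 659 [0.5073 0.3546 0.0899 1.    ] zmax [0.0728 0.0888 0.0896 0.0902 0.091 ]
  top 575 [0.5068 0.3556 0.0897] [0.0213 0.0212 0.0047]
216 38 310 [0.564  0.3595 0.0757 1.    ] zmax [0.0505 0.0718 0.0752 0.0759 0.0766]
  top 229 [0.5662 0.3612 0.0755] [0.0125 0.0123 0.0041]
```

View pics/c4.png

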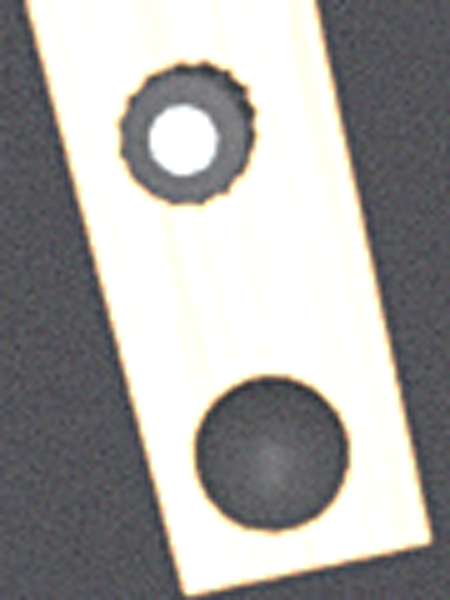

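The middle one, at (187,133) in the crop, is flat-topped and ribbed, 21 mm wide with its top at 90 mm. That makes it the timing pin. The front one is domed with its top at 80 mm, so it is the ball pin, and my first guess from the top view was wrong. My target is now (0.507, 0.3555).

Call:
play_rows(
  deltas=[
    [0.04, 0.0067, 0, 0, 0, 0],
    [0.04, 0.0067, 0, 0, 0, 0],
    [0, 0, -0.05, 0, 0, 0],
    [0, 0, -0.05, 0, 0, 0],
    [0, 0, -0.04, 0, 0, 0],
    [0, 0, -0.02, 0, 0, 0],
    [0, 0, -0.0165, 0, 0, 0],
    [0, 0, 0, 0, 0, 0],
  ],
)

```text
clock: 7.85
tool_pos: [0.5074, 0.3541, 0.0725]
orientation: [179.9, 0.1, -7.6]
force: [0.6, 0.5, -0.3]
opening: 0.0482
gripper_force: 0.0
```

Call:
play_rows(
  deltas=[
    [0, 0, 0, 0, 0, 0],
    [0, 0, 0, 0, 0, 0],
    [0, 0, 0, 0, 0, 0],
    [0, 0, 0, 0, 0, 0],
    [0, 0, 0, 0, 0, 0],
    [0, 0, 0, 0, 0, 0],
    [0, 0, 0, 0, 0, 0],
  ],
  gripper=-1,
)

```text
clock: 8.55
tool_pos: [0.5082, 0.3559, 0.075]
orientation: [-180.0, -0.0, -7.5]
force: [-0.9, -0.9, 5.7]
opening: 0.0216
gripper_force: 30.0
```

Call:
play_rows(
  deltas=[
    [0, 0, 0.02, 0, 0, 0],
    [0, 0, 0.04, 0, 0, 0],
    [0, 0, 0.05, 0, 0, 0],
    [0, 0, 0.05, 0, 0, 0],
    [0, 0, 0.05, 0, 0, 0],
    [0, 0, 0.05, 0, 0, 0],
    [0.0072, -0.0543, 0, 0, 0, 0],
    [0.0072, -0.0543, 0, 0, 0, 0],
    [0.0072, -0.0543, 0, 0, 0, 0],
    [0.0072, -0.0543, 0, 0, 0, 0],
  ],
)

```text
clock: 9.55
tool_pos: [0.5306, 0.1804, 0.2821]
orientation: [-180.0, 0.0, -7.5]
force: [0.5, -0.1, -0.4]
opening: 0.0216
gripper_force: 30.0
```

Call:
play_rows(
  deltas=[
    [0.0072, -0.0543, 0, 0, 0, 0],
    [0.0072, -0.0543, 0, 0, 0, 0],
    [0.0072, -0.0543, 0, 0, 0, 0],
    [0.0072, -0.0543, 0, 0, 0, 0],
    [0.0072, -0.0543, 0, 0, 0, 0],
    [0, 0, 0, 0, 0, 0],
    [0, 0, 0, 0, 0, 0],
  ],
)

```text
clock: 10.25
tool_pos: [0.5596, -0.0364, 0.2818]
orientation: [-180.0, 0.0, -7.6]
force: [1.0, 0.8, 0.2]
opening: 0.0213
gripper_force: 30.0
```

```bash
python3 - <<'E'
from h import *
o=get_obs();print(o["clock"],o["tool_pos"],o["orientation"],o["opening"],o["force"])
p,d,m=snap("wrist");np.savez("w5.npz",p=p,d=d,**m);cv2.imwrite("pics/w5.png",p)
print(rimfit(dict(np.load("w5.npz")),(.566,-.0345)))
E
```

```text
10.25 [ 0.55957516 -0.03641263  0.28180789] [-1.79992297e+02  2.91722680e-02 -7.64588502e+00] 0.02127433061320555 [0.96534817 0.83308642 0.23429551]
(array([ 0.56764026, -0.03378615]), np.float64(0.08227499102913306), np.float64(0.14397635111692364), np.int64(6030))
```

View pics/w5.png

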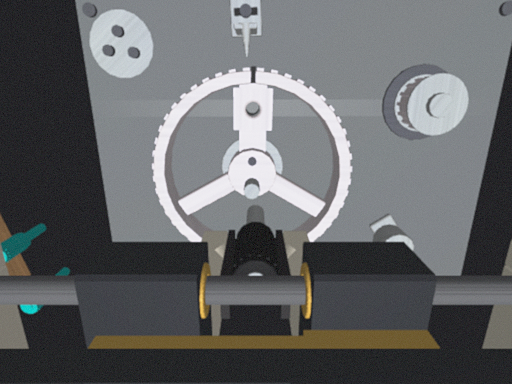

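The wrist view shows the mark at (253,75), just right of the pointer tip at (247,52), the hole at (253,108), and the pin held straight with its foot at about (255,210).

```bash
python3 - <<'E'
from h import *
f=dict(np.load("w5.npz"));g=cv2.cvtColor(f["p"],cv2.COLOR_BGR2GRAY)
for v in range(98,119):print(v,g[v,242:266].tolist())
r=g[95:122,238:270];k=(r<190).astype(np.uint8);n,l,s,ce=cv2.connectedComponentsWithStats(k)
for i in range(1,n):
    if s[i,4]>20: print(s[i],ce[i]+[238,95])
t=np.array([.55958,-.03641]);print("foot proj",proj(f,np.r_[t,.212]),"shoulder",proj(f,np.r_[t,.252]))
print("foot area");
for v in range(198,232,3):print(v,g[v,240:272].tolist())
c=np.array([.5665,-.0345]);pol("tip",f,c,247,54,.143);pol("mark",f,c,253,70,.144);pol("markin",f,c,253,80,.144);pol("hole",f,c,252.7,108,.13)
E
```

```text
98 [235, 235, 237, 235, 235, 234, 236, 236, 238, 236, 235, 235, 235, 235, 235, 235, 235, 236, 238, 236, 235, 235, 235, 233]
99 [235, 236, 235, 235, 236, 235, 237, 237, 236, 234, 234, 232, 234, 236, 237, 236, 234, 236, 236, 237, 234, 235, 235, 232]
100 [235, 235, 235, 236, 236, 237, 236, 233, 232, 227, 223, 225, 226, 227, 231, 232, 236, 237, 237, 235, 235, 235, 235, 234]
101 [236, 236, 237, 236, 234, 233, 228, 224, 217, 203, 195, 196, 202, 207, 217, 222, 232, 236, 237, 237, 235, 234, 234, 233]
102 [235, 238, 237, 235, 231, 224, 216, 206, 182, 168, 155, 154, 160, 170, 186, 206, 223, 231, 235, 236, 234, 235, 235, 232]
103 [233, 236, 237, 232, 224, 212, 188, 163, 149, 150, 154, 151, 149, 148, 152, 177, 204, 220, 234, 236, 236, 235, 234, 232]
104 [235, 237, 235, 227, 218, 185, 158, 151, 151, 153, 153, 152, 154, 152, 151, 158, 178, 204, 228, 237, 235, 234, 235, 233]
105 [236, 237, 231, 217, 188, 160, 150, 151, 153, 157, 155, 153, 153, 154, 157, 150, 146, 177, 216, 232, 236, 236, 235, 234]
106 [235, 236, 228, 207, 167, 156, 153, 154, 158, 155, 156, 152, 154, 152, 154, 154, 129, 151, 200, 22
[... 3006 characters left out ...]
2, 51, 40, 43, 40, 39, 39, 51, 51, 53, 59, 77, 84, 92, 109, 130, 133, 139, 134, 132, 134, 135]
225 [134, 137, 126, 96, 66, 50, 26, 20, 20, 20, 29, 24, 39, 35, 4, 35, 31, 28, 35, 30, 29, 29, 31, 26, 28, 60, 97, 119, 132, 134, 133, 133]
228 [101, 52, 23, 13, 25, 11, 36, 16, 31, 15, 28, 24, 24, 27, 32, 16, 35, 21, 22, 31, 33, 36, 31, 36, 27, 24, 25, 30, 22, 53, 100, 126]
231 [20, 20, 24, 28, 25, 22, 30, 25, 19, 15, 32, 24, 19, 30, 4, 31, 28, 22, 33, 15, 35, 31, 24, 29, 33, 13, 20, 30, 31, 23, 30, 61]
tip [ 0.6661 -0.044   0.143 ] r 0.1 ang -5.45
mark [ 0.6535 -0.0471  0.144 ] r 0.0879 ang -8.26
markin [ 0.6459 -0.0461  0.144 ] r 0.0803 ang -8.31
hole [ 0.6231 -0.0426  0.13  ] r 0.0572 ang -8.18
```

```bash
python3 - <<'E'
from h import *
f=dict(np.load("w5.npz"));print("cam",np.linalg.inv(f["world_to_cam"])[:3,3])
print(f["p"][[106,113,114,116,104],[252,251,251,252,252]], "deck",f["p"][90,220])
H=np.array([.6221,-.0425])
for n,xy,z,r in(("mouth",H,.13,.0082),("holebot",H,.116,.0067),("bore@hole",H,.11,.0066)):
    print(n,np.round([proj(f,np.r_[xy+r*np.array(e),z]) for e in((1,0),(-1,0),(0,1),(0,-1),(0,0))],1).tolist())
# depth-based
X=cloud(f);print((X[98:119:2,244:264:2,2]*1000).round().astype(int))
s=np.load("w3.npz");b,gm=s["p"],0
for v in range(164,184):print(v,[tuple(x) for x in s["p"][v,94:110:1][:, [0,2]].tolist()] if v%3==0 else "")
E
```

```text
cam [ 0.64136399 -0.04711393  0.42141899]
[[160 156 153]
 [ 84  85  84]
 [ 65  62  61]
 [131 128 133]
 [155 155 148]] deck [127 122 121]
mouth [[251.4, 99.6], [254.0, 118.6], [243.5, 110.4], [262.0, 107.9], [252.7, 109.2]]
holebot [[251.8, 100.6], [253.8, 115.5], [245.6, 109.1], [260.0, 107.1], [252.8, 108.1]]
bore@hole [[251.9, 100.5], [253.8, 114.8], [245.9, 108.7], [259.8, 106.7], [252.8, 107.7]]
[[130 131 130 132 131 131 129 132 130 131]
 [129 131 131 131 131 131 129 131 131 130]
 [130 131 130  86  83  83 130 131 131 131]
 [130 131  84  84  83  83  85 131 131 131]
 [130  86  83  84  82  83  83 110 131 130]
 [130  83  84  83  83  85  84 103 130 130]
 [130  84  84  83  84  83  84 111 130 131]
 [131 102  84  84  84  84  95 111 129 131]
 [130 128 105  97  96 103 111 128 132 131]
 [131 129 130 120 117 118 128 130 129 132]
 [130 130 131 130 131 129 131 131 131 131]]
164 
165 [(237, 236), (238, 238), (239, 238), (238, 237), (235, 234), (235, 235), (236, 235), (237, 237), (240, 238), (241, 239), (239, 238), (239, 238), (239, 237), (238, 237), (239, 238), (238, 236)]
166 
167 
168 [(221, 
[... 510 characters left out ...]
(140, 132), (141, 133), (126, 122), (99, 93), (77, 72), (116, 119), (203, 204)]
175 
176 
177 [(227, 228), (223, 225), (174, 176), (130, 133), (129, 129), (128, 128), (129, 130), (127, 129), (124, 128), (131, 132), (130, 133), (129, 130), (126, 125), (135, 134), (181, 183), (230, 229)]
178 
179 
180 [(237, 236), (233, 233), (229, 230), (227, 229), (221, 224), (196, 200), (176, 179), (160, 162), (147, 152), (148, 149), (156, 160), (186, 189), (207, 211), (223, 225), (230, 230), (238, 237)]
181 
182 
183 [(238, 237), (238, 237), (239, 238), (239, 237), (238, 237), (238, 238), (239, 238), (237, 236), (236, 236), (235, 235), (239, 239), (239, 239), (239, 239), (238, 238), (238, 238), (238, 237)]
```

Call:
play_rows(
  deltas=[
    [0.039, -0.0036, 0, 0, 0, 0],
    [0.0392, -0.0036, 0, 0, 0, 0],
    [0, 0, -0.04, 0, 0, 0],
    [0, 0, -0.04, 0, 0, 0],
    [0, 0, -0.01, 0, 0, 0],
    [0, 0, 0, 0, 0, 0],
    [0, 0, 0, 0, 0, 0],
  ],
)

```text
clock: 11.0
tool_pos: [0.6232, -0.0404, 0.2118]
orientation: [-180.0, -0.1, -7.4]
force: [0.8, 0.8, 0.1]
opening: 0.0214
gripper_force: 30.0
```

```bash
python3 - <<'E'
from h import *
o=get_obs();print(o["clock"],o["tool_pos"],o["orientation"],o["force"])
p,d,m=snap("wrist");np.savez("w6.npz",p=p,d=d,**m)
f=dict(np.load("w6.npz"));c,*r=rimfit(f,(.5665,-.0345));print(c,r)
t=o["tool_pos"];print("foot",proj(f,np.r_[t[:2],t[2]-.07]),"hole",proj(f,[.6221,-.0425,.13]))
E
```

```text
11.0 [ 0.62320011 -0.04039771  0.21180269] [-1.79995673e+02 -1.17991369e-01 -7.41659972e+00] [0.77997457 0.78019195 0.08932714]
[ 0.5717917  -0.03428413] [np.float64(0.08022596528734106), np.float64(0.14382973748280886), np.int64(4015)]
foot (np.float64(255.3987182236453), np.float64(210.07505737825537)) hole (np.float64(258.4143795793831), np.float64(205.23775835192393))
```

Call:
play_rows(
  deltas=[
    [0, 0, -0.006, 0, 0, 0],
    [0, 0, -0.005, 0, 0, 0],
    [0, 0, -0.004, 0, 0, 0],
    [0, 0, -0.003, 0, 0, 0],
    [0, 0, 0, 0, 0, 0],
  ],
)

```text
clock: 11.55
tool_pos: [0.6225, -0.0414, 0.1956]
orientation: [180.0, -0.0, -7.5]
force: [1.1, -2.1, -0.4]
opening: 0.0214
gripper_force: 30.0
```

Call:
play_rows(
  deltas=[
    [0, 0, -0.003, 0, 0, 0],
    [0, 0, -0.003, 0, 0, 0],
    [0, 0, -0.003, 0, 0, 0],
    [0, 0, 0, 0, 0, 0],
  ],
)

```text
clock: 11.95
tool_pos: [0.6224, -0.0413, 0.1882]
orientation: [180.0, 0.0, -7.5]
force: [2.0, -3.9, -1.5]
opening: 0.0214
gripper_force: 30.0
```

Call:
play_rows(
  deltas=[
    [0, 0, -0.003, 0, 0, 0],
    [0, 0, -0.003, 0, 0, 0],
    [0, 0, -0.003, 0, 0, 0],
    [0, 0, -0.002, 0, 0, 0],
    [0, 0, 0, 0, 0, 0],
  ],
)

```text
clock: 12.45
tool_pos: [0.6225, -0.0413, 0.1795]
orientation: [180.0, -0.0, -7.5]
force: [1.9, -4.9, 0.9]
opening: 0.0215
gripper_force: 30.0
```

Call:
play_rows(
  deltas=[
    [0, 0, -0.0015, 0, 0, 0],
    [0, 0, -0.001, 0, 0, 0],
    [0, 0, 0, 0, 0, 0],
  ],
)

```text
clock: 12.75
tool_pos: [0.6226, -0.0413, 0.1777]
orientation: [180.0, -0.0, -7.5]
force: [1.7, -4.3, 1.2]
opening: 0.0213
gripper_force: 30.0
```

Call:
play_rows(
  deltas=[
    [0, 0, -0.0015, 0, 0, 0],
    [0, 0, -0.0015, 0, 0, 0],
    [0, 0, 0, 0, 0, 0],
  ],
)

```text
clock: 13.05
tool_pos: [0.6226, -0.0413, 0.1753]
orientation: [180.0, -0.0, -7.5]
force: [2.5, -4.7, 0.4]
opening: 0.0212
gripper_force: 30.0
```

Call:
play_rows(
  deltas=[
    [0, 0, -0.003, 0, 0, 0],
    [0, 0, -0.003, 0, 0, 0],
    [0, 0, -0.003, 0, 0, 0],
    [0, 0, 0, 0, 0, 0],
  ],
)

```text
clock: 13.45
tool_pos: [0.6226, -0.0413, 0.1679]
orientation: [180.0, -0.0, -7.5]
force: [3.7, -5.1, 1.1]
opening: 0.0215
gripper_force: 30.0
```

Call:
play_rows(
  deltas=[
    [0, 0, -0.003, 0, 0, 0],
    [0, 0, -0.003, 0, 0, 0],
    [0, 0, -0.002, 0, 0, 0],
    [0, 0, 0, 0, 0, 0],
  ],
)

```text
clock: 13.85
tool_pos: [0.6226, -0.0412, 0.1616]
orientation: [180.0, -0.0, -7.5]
force: [2.2, -5.2, 0.0]
opening: 0.0215
gripper_force: 30.0
```

Call:
play_rows(
  deltas=[
    [0, 0, -0.001, 0, 0, 0],
    [0, 0, -0.001, 0, 0, 0],
    [0, 0, 0, 0, 0, 0],
    [0, 0, 0, 0, 0, 0],
  ],
)

```text
clock: 14.25
tool_pos: [0.6227, -0.0412, 0.1602]
orientation: [180.0, -0.0, -7.5]
force: [3.3, -4.8, 2.4]
opening: 0.0214
gripper_force: 30.0
```

Call:
play_rows(
  deltas=[
    [0, 0, -0.001, 0, 0, 0],
    [0, 0, 0, 0, 0, 0],
  ],
)

```text
clock: 14.45
tool_pos: [0.6228, -0.0413, 0.16]
orientation: [180.0, -0.1, -7.5]
force: [1.6, -5.1, 5.0]
opening: 0.0211
gripper_force: 30.0
```

Call:
play_rows(
  deltas=[
    [0, 0, 0, 0, 0, 0],
    [0, 0, 0, 0, 0, 0],
    [0, 0, 0, 0, 0, 0],
    [0, 0, 0, 0, 0, 0],
  ],
  gripper=0.1,
)

```text
clock: 14.85
tool_pos: [0.622, -0.0408, 0.1588]
orientation: [-180.0, 0.1, -7.5]
force: [-0.4, 0.0, 0.0]
opening: 0.0459
gripper_force: 0.0
```

Call:
play_rows(
  deltas=[
    [0, 0, 0.01, 0, 0, 0],
    [0, 0, 0.03, 0, 0, 0],
    [0, 0, 0.05, 0, 0, 0],
    [0, 0, 0.05, 0, 0, 0],
    [-0.06, 0, 0, 0, 0, 0],
    [-0.03, 0, 0, 0, 0, 0],
    [0, 0, 0, 0, 0, 0],
    [0, 0, 0, 0, 0, 0],
  ],
)

```text
clock: 15.65
tool_pos: [0.5504, -0.041, 0.2725]
orientation: [-180.0, -0.1, -7.5]
force: [0.6, -0.4, 1.7]
opening: 0.0485
gripper_force: 0.0
```

```bash
python3 - <<'E'
from h import *
o=get_obs();print(o["clock"],o["tool_pos"],o["force"],o["opening"])
p,d,m=snap("wrist");np.savez("w7.npz",p=p,d=d,**m);f=dict(np.load("w7.npz"));X=cloud(f)
k=(np.hypot(X[...,0]-.622,X[...,1]+.042)<.016)&(X[...,2]>.165)&(X[...,2]<.2)
print(k.sum(),X[k].mean(0),np.median(X[k][:,2]),np.ptp(X[k],axis=0))
c=np.array([.5665,-.0345]);g=cv2.cvtColor(p,cv2.COLOR_BGR2GRAY)
for a in np.arange(-12,0,.5):
    t=np.radians(a);print(a,[int(g[int(round(v)),int(round(u))]) for u,v in(proj(f,[c[0]+r*np.cos(t),c[1]+r*np.sin(t),.144]) for r in(.081,.084,.087))],end=" ")
E
```

```text
15.65 [ 0.55035243 -0.04101615  0.27252912] [ 0.59159015 -0.35616658  1.72872746] 0.04853500624972325
760 [ 0.6217293  -0.04087252  0.1744332   1.        ] 0.1745804110886256 [0.02246573 0.02253718 0.01057637 0.        ]
-12.0 [236, 231, 221] -11.5 [236, 232, 224] -11.0 [236, 235, 229] -10.5 [238, 235, 234] -10.0 [242, 239, 216] -9.5 [215, 212, 169] -9.0 [102, 97, 88] -8.5 [53, 56, 60] -8.0 [59, 56, 58] -7.5 [60, 60, 58] -7.0 [60, 60, 111] -6.5 [124, 119, 174] -6.0 [220, 214, 210] -5.5 [240, 239, 215] -5.0 [238, 235, 215] -4.5 [236, 233, 231] -4.0 [237, 233, 228] -3.5 [237, 233, 228] -3.0 [236, 233, 220] -2.5 [236, 233, 215] -2.0 [236, 233, 218] -1.5 [235, 233, 210] -1.0 [236, 233, 208] -0.5 [236, 233, 204]
```

```bash
python3 -c "
from h import *
print(close_job())"
```

```text
the job is handed in; nothing more can be done
None
```

The timing pin is fully home through the pulley into the bore and released; the mark stopped about 4 mm from the pointer (limit 6 mm), and the job was handed in at about 16 s without a verdict coming back.

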